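Seat the table candle in the clear socket

ROBOT

A 7-joint arm with a two-finger parallel gripper is mounted at the origin on the work surface. World frame = base frame: x ahead of the robot, y to its left, z up, the work surface at z = 0. Lengths are in m, angles in rad, forces in N, time in s.
With the tool pointing down it reaches from about 0.4 to 0.875 m from the base axis. Payload 19.3 kg.
Tool frame: the origin (TCP) lies on the centre line of the jaws, within the pads' length; the fingertips stand 8 mm ahead of it and the grasp point (between the pads) lies 11 mm behind it; z points along the fingers, y is the line along which they close (so a half turn about z gives the same grasp; the last joint's range is limited). The gripper opens to 85 mm and grips with 20 to 120 N. Pads are 22 mm wide; open, the fingers measure 114 mm over their backs; the gripper's body (76 mm by 85 mm) begins 54 mm behind the grasp point. The pads swing forward as they close: fully open they stand 13 mm farther back than shut.
Start: joints at [-1.183, 0.521, -0.036, 1.599, 0.021, 1.021, -0.113], TCP at [0.276, 0.561, 0.239] pointing down, gripper open.
Joint ranges: [-2.91, 2.91], [-0.3, 2.13], [-1.5, 1.42], [0.17, 2.43], [-1.26, 4.41], [0.16, 1.93], [-2.52, 2.52]. Speed limits (rad/s): [1.89, 1.89, 2.39, 2.39, 3.01, 3.01, 3.01].

INTERFACE

Orientations are given as [roll, pitch, yaw] about the fixed x, y, z axes, in that order (R = Rz(yaw) Ry(pitch) Rx(roll)).
In Python, from workcell import status, grab_frame, camera_params, bot, search_frame, silhouettes gives the robot as it stands.
- The arm moves only by the shell command python3 -m creep 'ROWS' [FORCE]. ROWS is JSON, a list of rows, each a list of 5 numbers: the shift along the tool's x, y, z in units of 60 mm (1.0 is 60 mm), then the turn about the tool's z in units of 8 degrees (1.0 is 8 degrees), then the opening, from 0 (shut) to 1 (fully open). In form: [[x, y, z, twist, hand], ...]. A call has 1 to 5 rows; each row is the pose to reach, as a shift and turn from the pose commanded when the call began, along the tool's axes at that moment; what a row does not reach only later rows make up. A row lasts 1/8 s, in which the tool goes at most 62.5 mm and 10.7 degrees, less where a joint would pass 70% of its speed; a pose out of reach is approached as far as the arm can. A call with a gripper value outside its range is refused whole. The fingers move at their own pace and stop on an object; FORCE is the grip in N (left out, the last holds). Time passes only in rows, so rows that repeat a pose let the fingers close. It gives the time, the measured TCP pose, the force, the opening and the grip force at its end, in the units of the state.
- status.observe(): the state, without advancing time (a new reading comes with each control period).
- grab_frame(name): name is "scene" or "top" or "wrist"; returns the picture (400x640x3 uint8, blue, green, red); there is no depth.
- camera_params(name): a dict with "K" (3x3 intrinsics, pixels), "rvec" (rotation vector, rad) and "tvec" (3), from world to camera coordinates, as OpenCV has them; the wrist camera has in their place "tool_from_camera" (4x4, takes a point from camera to tool coordinates, whose origin is the TCP and whose axes are the flange's). Camera axes: x right, y down, z forward; pixel columns grow to the right and rows downward; lengths in m; the calibration is good to about 2 mm. A picture is of the moment at which its call begins: read the wrist's pose just before it. camera_params takes no time and is no camera call.
- bot.job_done(): hands the job in; it is judged then, once.
Trained networks look in the newest picture that a camera, given by its name, has taken for a name from the list of things; names that differ only in an ending like _2 or _b are one class to them, and where a whole thing is asked for, a point or a joint stands for the part that bears it (a point fixed in the world has none). Each returns a list of dicts, best first, with "p" (0 to 1); they miss things now and then, are a little off and sometimes report something else, mostly with a low value. They report only what shows in the picture. A call takes as long as a camera call. They do not tell look-alikes from the thing itself.
- search_frame(camera, name): "extent" ([left, top, right, bottom] as shares, 0 to 1, of the picture: columns of its width, rows of its height, round what is visible of it).
- silhouettes(camera, name): "mask" (400x640 bool, what is visible of it) and "extent" ([left, top, right, bottom] as shares, 0 to 1, of the picture: columns of its width, rows of its height, round what is visible of it).
The state is a dict: "clock": time; "qpos": joint angles; "qd": joint speeds; "joint_efforts": joint torques, N m; "position": TCP position; "tool_rot": TCP orientation; "force": force on the tool from outside, world axes, zero at the start; "moment": the same for the moment, N m; "grip_width": finger opening in m; "finger_force": force on a finger pad.
Only numpy, scipy, OpenCV 4.12 (cv2) and the standard library are available. Lean on these libraries where they do the work, as an engineer would, in place of code of your own. Each camera call takes 0.05 s, during which the arm holds its last target. There are 200 camera calls.

TASK

Take the tall ivory candle out of its rack and push it gently down into the three-hole candle board, in the one hole that takes it fully home, until it bottoms there with the wood's face within its black ring; press it firmly home (15 to 25 N) for a moment, then let go of it and leave it standing there. Two of the holes still have an old stub hidden under the sliding brass cup: if the candle stops with its ring standing clear above the wood, draw it out and try another hole. Never push the candle harder than about 25 N, and leave everything else on the table where it is.

Things in the scene. Friction and masses are not known exactly. Their poses are not given: they have to be found in the camera images.
- candle: rigid ivory electric candle, 22 mm in diameter, 145 mm long plus a 15 mm plastic flame (look only), 50-100 g, standing upright in a hole of the rack. Origin: centre of its foot; z up along the candle. The foot has a 4 mm chamfer. A black ring mark is painted round it; it spans 57 to 63 mm above the foot
- candle_foot (a point): centre of the candle's foot, the same point as its origin
- rack: fixed wooden rack block 70 x 130 x 45 mm (its x, y, z) with two blind holes 24 mm wide and 30 mm deep, 35 mm either side of the middle along its y: the candle is in the -y one, the short red spare in the other. The candle's foot stands 15 mm above the table. Origin: centre of its underside
- board: fixed pale wooden candle board 90 x 290 x 90 mm (its x, y, z) with three blind bores, 23.6 mm wide, in a row along its y, 95 mm apart. In the clear bore the foot bottoms 57.5 to 62.5 mm below the wood; in the other two, not visibly different and changing every time, a stub stops it 32 to 45 mm below. Stops are hard but for the pad. Origin: centre of its underside
- socket0 (a point): mouth of bore 0: on its axis, level with the board's top face; same axes as the board. In the bore a brass disc (cup) with a felt pad on top (springs back, about 5 N per mm) rides, its top 12 to 24 mm below the wood at the start; it gives way under about 5 N of downward push, slides stiffly down ahead of the foot and stays where it is left
- socket1 (a point): mouth of bore 1: on its axis, level with the board's top face; same axes as the board. In the bore a brass disc (cup) with a felt pad on top (springs back, about 5 N per mm) rides, its top 12 to 24 mm below the wood at the start; it gives way under about 5 N of downward push, slides stiffly down ahead of the foot and stays where it is left
- socket2 (a point): mouth of bore 2: on its axis, level with the board's top face; same axes as the board. In the bore a brass disc (cup) with a felt pad on top (springs back, about 5 N per mm) rides, its top 12 to 24 mm below the wood at the start; it gives way under about 5 N of downward push, slides stiffly down ahead of the foot and stays where it is left
- spare: short red electric candle, 22 mm thick, 100 mm tall, standing in the rack's other hole; origin: centre of its foot; loose, leave alone
- matchbox: flat box 36 x 54 x 16 mm lying behind the rack; origin: centre of its underside; loose, leave alone
- wineglass: wine glass 185 mm tall, 68 mm wide, on the far side of the table; origin: centre of its foot; loose, leave alone
- tumbler: glass tumbler 90 mm tall, 72 mm wide; origin: centre of its underside; loose, leave alone
- oil: green glass oil bottle 190 mm tall, 60 mm wide; origin: centre of its underside; loose, leave alone
- salt: white salt shaker 80 mm tall, 44 mm wide; origin: centre of its underside; loose, leave alone
- bowl: blue bowl 150 mm wide, 60 mm tall; origin: centre of its underside; loose, leave alone
- mill: wooden pepper mill 160 mm tall, 54 mm wide; origin: centre of its underside; loose, leave alone
Things that resemble listed ones, but are neither listed nor needed, are in the scene too. What is shaped like the candle but green or orange is not meant.

How it is judged:
By the outcome, as a careful person would: the job done as asked, in the order asked, and still so for the second after the job is handed in, with the robot touching nothing.
It also fails if it takes over 58 s, if anything falls off the work surface, if the arm or the gripper's body presses on something with over 40 N, if the wrist force passes 120 N, or if a joint passes its speed limit or range.

## Working session

There is one attempt and no reset: what is moved stays moved. The work goes in short steps, Python scripts to look and compute and a shell command to move; the robot and the scene stay as the last step left them, time stands still between calls to the robot, and variables do not carry over. Pictures are saved under pics/ and viewed, at most 13 in all, crops included, and the job is handed in when it is done.

```bash
mkdir -p pics; ls; cat > h.py <<'E'
import numpy as np, cv2
from workcell import status, grab_frame, camera_params, bot, search_frame, silhouettes
def ray(cam,uv):
    p=camera_params(cam);R,_=cv2.Rodrigues(np.array(p["rvec"],float));t=np.array(p["tvec"],float).ravel()
    K=np.array(p["K"]);d=R.T@np.linalg.inv(K)@np.array([uv[0],uv[1],1.]);return -R.T@t,d
def atz(cam,uv,z):
    o,d=ray(cam,uv);return o+d*(z-o[2])/d[2]
def proj(cam,X):
    p=camera_params(cam);return cv2.projectPoints(np.array(X,float).reshape(-1,3),np.array(p["rvec"],float),np.array(p["tvec"],float),np.array(p["K"],float),None)[0].reshape(-1,2)
E
python3 - <<'E'
from h import *
for c in("scene","top"):
    f=grab_frame(c);cv2.imwrite(f"pics/{c}0.png",f)
    p=camera_params(c);print(c,p["K"],ray(c,(320,200)))
    for n in("candle","rack","board","spare","matchbox","socket0"):
        try:print(n,[(round(d["p"],2),(np.array(d["extent"])*[640,400,640,400]).round().tolist()) for d in search_frame(c,n)[:4]])
        except Exception as e:print(n,e)
print(status.observe())
print(camera_params("wrist"))
E
```

```text
pics
scene [[447.68892192   0.         318.4130796 ]
 [  0.         447.68892192 203.84668669]
 [  0.           0.           1.        ]] (array([ 1.12942292, -0.32506067,  1.07908661]), array([-0.46685586,  0.29335091, -0.83431244]))
candle [(0.75, [332.0, 181.0, 344.0, 219.0]), (0.73, [332.0, 153.0, 342.0, 186.0]), (0.69, [318.0, 132.0, 322.0, 171.0])]
rack [(0.78, [321.0, 162.0, 370.0, 199.0])]
board [(0.82, [202.0, 191.0, 320.0, 257.0])]
spare [(0.54, [352.0, 157.0, 359.0, 176.0]), (0.26, [204.0, 193.0, 317.0, 260.0])]
matchbox []
socket0 [(0.85, [202.0, 190.0, 321.0, 259.0])]
top [[460.33573883   0.         317.06652027]
 [  0.         460.33573883 194.69458451]
 [  0.           0.           1.        ]] (array([0.34069049, 0.01542248, 1.28446735]), array([ 0.20036464, -0.01343242, -0.97971783]))
candle [(0.72, [258.0, 196.0, 280.0, 209.0]), (0.71, [289.0, 193.0, 301.0, 210.0]), (0.6, [272.0, 259.0, 284.0, 265.0]), (0.55, [273.0, 221.0, 285.0, 232.0])]
rack [(0.6, [241.0, 218.0, 291.0, 243.0])]
board [(0.88, [313.0, 192.0, 427.0, 251.0])]
spare []
matchbox [(0.54, [262.0, 197.0,
[... 647 characters left out ...]
+00]), 'force': array([-0.1820119 ,  0.16963221,  0.42157806]), 'moment': array([-0.0037428 , -0.04113342,  0.03364876]), 'finger_force': 0.0, 'grip_width': 0.08516470433156031}
{'K': array([[340.74659352,   0.        , 321.51629267],
       [  0.        , 340.74659352, 194.25924066],
       [  0.        ,   0.        ,   1.        ]]), 'tool_from_camera': array([[-1.38614634e-04, -9.50114800e-01, -3.11900381e-01,
         8.06874631e-02],
       [ 9.99999924e-01, -1.77643975e-05, -3.90305411e-04,
         2.88024286e-04],
       [ 3.65294226e-04, -3.11900411e-01,  9.50114730e-01,
        -1.34148480e-01],
       [ 0.00000000e+00,  0.00000000e+00,  0.00000000e+00,
         1.00000000e+00]])}
```

```bash
python3 - <<'E'
import cv2,numpy as np
a=cv2.imread("pics/scene0.png")[110:280,180:440];b=cv2.imread("pics/top0.png")[120:290,180:440]
cv2.imwrite("pics/c0.png",np.vstack([cv2.resize(x,None,fx=1.75*1,fy=1.75,interpolation=cv2.INTER_CUBIC) if 0 else cv2.resize(x,(459,300),interpolation=cv2.INTER_CUBIC) for x in(a,b)]))
E
```

```text
(no output)
```

View pics/scene0.png

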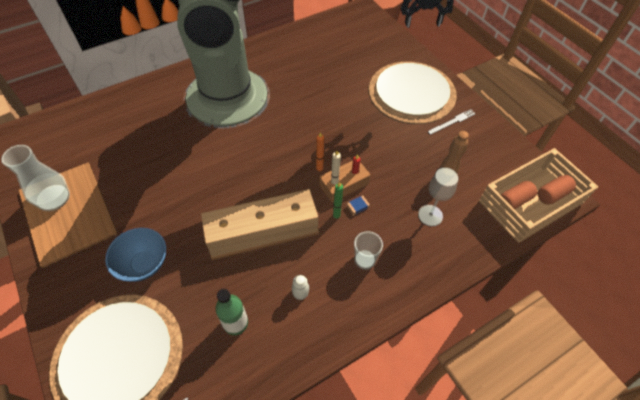

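View pics/c0.png

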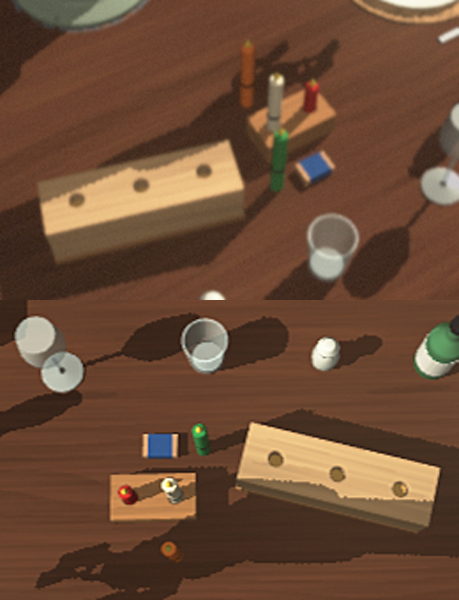

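The ivory candle is at scene (336,165) / top (277,228), standing in the rack next to the red spare. The look-alikes are orange at scene (320,152) / top (275,262) and green at scene (338,200) / top (294,200). The two-view crop shows that only the ivory one is in the rack. The board bores in the scene picture are at about (224,223), (260,215) and (295,207).

```bash
python3 - <<'E'
from h import *
T=lambda x,y:(180+x*260/459,120+(y-300)*170/300)
S=lambda x,y:(180+x*260/459,110+y*170/300)
for n,xy in dict(b0=(275,459),b1=(337,474),b2=(400,489)).items(): print(n,T(*xy),atz("top",T(*xy),.09).round(4))
for n,xy in dict(b0=(77,200),b1=(141,185),b2=(204,171)).items(): print(n,atz("scene",S(*xy),.09).round(4))
for n,xy in dict(c=(250,422),c2=(440,465),c3=(428,516),c4=(238,487)).items(): print(n,atz("top",T(*xy),.09).round(4))
for n,xy in dict(r=(110,474),r2=(195,473),r3=(196,504),r4=(112,505)).items(): print(n,atz("top",T(*xy),.045).round(4))
def tri(a,b):
    A=[];B=[]
    for o,d in(ray("scene",a),ray("top",b)):
        d=d/np.linalg.norm(d);P=np.eye(3)-np.outer(d,d);A.append(P);B.append(P@o)
    return np.linalg.solve(sum(A),sum(B))
print("ivory top",tri(S(277,76),T(171,481)).round(4))
print("green",tri(S(281,131),T(199,427)).round(4))
print("orange",tri(S(248,44),T(167,545)).round(4))
print("red",tri(S(312,83),T(125,490)).round(4))
# TCP visible?
print(proj("scene",[[.276,.561,.239],[0,0,0]]))
E
```

```text
b0 (335.77342047930284, 210.1) [ 0.5569 -0.0419  0.09  ]
b1 (370.89324618736384, 218.6) [ 0.5322 -0.1334  0.09  ]
b2 (406.57952069716777, 227.1) [ 0.5077 -0.2257  0.09  ]
b0 [ 0.5127 -0.2264  0.09  ]
b1 [ 0.5367 -0.1352  0.09  ]
b2 [ 0.5622 -0.0437  0.09  ]
c [ 0.6144 -0.0059  0.09  ]
c2 [ 0.5424 -0.2877  0.09  ]
c3 [ 0.4667 -0.2644  0.09  ]
c4 [0.5159 0.0143 0.09  ]
r [0.5471 0.2112 0.045 ]
r2 [0.5458 0.0801 0.045 ]
r3 [0.4977 0.0791 0.045 ]
r4 [0.499  0.2076 0.045 ]
ivory top [0.5154 0.108  0.1682]
green [0.5943 0.0679 0.1522]
orange [0.4277 0.1133 0.1512]
red [0.513  0.1795 0.1049]
[[422.46462066  26.280162  ]
 [226.79286485  95.37974408]]
```

```bash
python3 -m creep '[[-0.8,-0.6,0,0,0.6],[-1.6,-1.2,0,0,0.6],[-2.4,-1.8,0,0,0.6],[-3.2,-2.4,0,0,0.6],[-4,-3,0,0,0.6]]' 60
```

```text
clock: 1.32
position: [0.4127, 0.2914, 0.2395]
tool_rot: [3.141, 0.0, 2.684]
force: [1.7, 0.1, 0.1]
grip_width: 0.0513
finger_force: 0.0
```

```bash
python3 -m creep '[[-0.8,-0.6,0,0,0.6],[-1.6,-1.2,0,0,0.6],[-2.4,-1.7,0,0,0.6],[-2.85,-2,0,0,0.6],[-2.85,-2,0,0,0.6]]'
cat >> h.py <<'E'
from scipy.spatial.transform import Rotation as Ro
def wpose(s):
    T=np.eye(4);T[:3,:3]=Ro.from_euler("xyz",s["tool_rot"]).as_matrix();T[:3,3]=s["position"]
    return T
def wray(T,uv):
    p=camera_params("wrist");C=T@np.array(p["tool_from_camera"])
    return C[:3,3],C[:3,:3]@np.linalg.inv(p["K"])@np.array([uv[0],uv[1],1.])
def watz(T,uv,z):
    o,d=wray(T,uv);return o+d*(z-o[2])/d[2]
def wproj(T,X):
    p=camera_params("wrist");C=np.linalg.inv(T@np.array(p["tool_from_camera"]))
    q=(C[:3,:3]@np.array(X,float).reshape(-1,3).T+C[:3,3:]);q=p["K"]@q;return (q[:2]/q[2]).T
E
python3 - <<'E'
from h import *
s=status.observe();T=wpose(s);f=grab_frame("wrist");cv2.imwrite("pics/w1.png",f)
print(s["position"],wproj(T,[[.513,.110,.16],[.513,.110,.175],[.513,.11,.045]]))
print([(round(d["p"],2),(np.array(d["extent"])*[640,400,640,400]).round().tolist()) for d in search_frame("wrist","candle")])
E
```

```text
clock: 1.95
position: [0.5132, 0.1074, 0.2393]
tool_rot: [-3.141, 0.001, 2.68]
force: [-0.5, 1.5, -0.2]
grip_width: 0.0513
finger_force: 0.0
[0.51324249 0.10743676 0.23931381] [[324.54118181 207.35277361]
 [324.72501771 215.71678877]
 [323.64856935 166.74142334]]
[(0.77, [251.0, 63.0, 301.0, 99.0]), (0.62, [306.0, 157.0, 341.0, 221.0]), (0.62, [308.0, 222.0, 337.0, 320.0])]
```

View pics/w1.png

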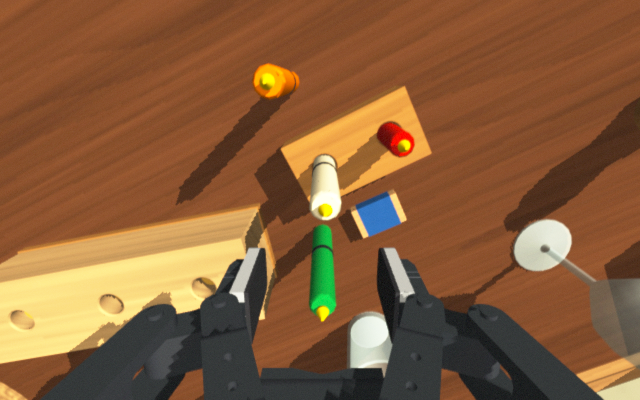

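The wrist picture shows the ivory candle's top at (324,206), within a pixel or so of the projection of (0.513, 0.110). The orange one is at (270,82), the green at (322,270) and the red at (398,143), all clear of the fingers. I'll descend.

```bash
python3 -m creep '[[0.02,0.04,0.4,0,0.6],[0.02,0.04,0.9,0,0.6],[0.02,0.04,1.4,0,0.6],[0.02,0.04,1.8,0,0.6],[0.02,0.04,1.95,0,0.6]]' && python3 -m creep '[[0,0,0,0,0.1],[0,0,0,0,0.1],[0,0,0,0,0.1],[0,0,0,0,0.1],[0,0,0,0,0.1]]' 70
```

```text
clock: 2.68
position: [0.5114, 0.1136, 0.1213]
tool_rot: [-3.141, -0.001, 2.685]
force: [0.3, -0.3, -0.7]
grip_width: 0.0509
finger_force: 0.0
clock: 3.3
position: [0.5126, 0.1125, 0.1232]
tool_rot: [3.141, 0.001, 2.684]
force: [-3.1, -1.3, 7.8]
grip_width: 0.0202
finger_force: 68.6
```

```bash
python3 -m creep '[[0,0,-0.1,0,0.1],[0,0,-0.4,0,0.1],[0,0,-0.9,0,0.1],[0,0,-1.4,0,0.1],[0,0,-1.8,0,0.1]]' && python3 -m creep '[[0,0,0,0,0.1],[0,0,0,0,0.1]]'; python3 - <<'E'
from h import *
s=status.observe();T=wpose(s);print(s["position"],s["tool_rot"],s["force"],s["grip_width"])
f=grab_frame("wrist");cv2.imwrite("pics/w2.png",f)
f=grab_frame("scene");cv2.imwrite("pics/s2.png",f[60:280,160:460])
E
```

```text
clock: 3.92
position: [0.5125, 0.1127, 0.2321]
tool_rot: [3.14, 0.001, 2.684]
force: [-0.1, 0.6, -0.5]
grip_width: 0.0202
finger_force: 68.2
clock: 4.18
position: [0.512, 0.1126, 0.2299]
tool_rot: [-3.141, -0.0, 2.684]
force: [0.2, -0.1, -0.5]
grip_width: 0.0199
finger_force: 68.2
[0.51204153 0.11255284 0.22993329] [-3.14146016e+00 -2.87561119e-04  2.68379655e+00] [ 0.22076254 -0.05788413 -0.53067572] 0.019906368470619013
```

View pics/w2.png

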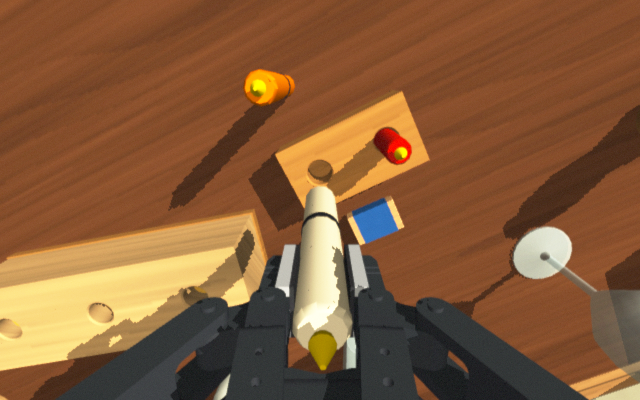

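```bash
python3 -m creep '[[-0.5,-0.7,0,0,0.1],[-1.1,-1.4,0,0,0.1],[-1.7,-2.1,0,0,0.1],[-2.2,-2.8,0,0,0.1],[-2.8,-3.5,0,0,0.1]]' && python3 -m creep '[[0,0,0,0,0.1],[0,0,0,0,0.1],[0,0,0,0,0.1]]'; python3 - <<'E'
from h import *
s=status.observe();T=wpose(s);np.save("T3.npy",T);print(s["position"],s["tool_rot"],s["force"],s["grip_width"])
f=grab_frame("wrist");cv2.imwrite("pics/w3.png",f)
for n in("candle","board"):
  for d in silhouettes("wrist",n): print(n,d["p"],(np.array(d["extent"])*[640,400,640,400]).round())
g=T[:3,3];R=T[:3,:3]
for h in(0,.06,.145,.16): print(h,wproj(T,[g+R@[0,0,.108-h]]).round(1))
E
```

```text
clock: 4.9
position: [0.57, -0.1516, 0.2296]
tool_rot: [-3.141, -0.001, 2.684]
force: [0.2, 0.9, -0.2]
grip_width: 0.0201
finger_force: 68.3
clock: 5.28
position: [0.5701, -0.1489, 0.23]
tool_rot: [3.141, -0.001, 2.685]
force: [-0.5, 0.4, -1.4]
grip_width: 0.0203
finger_force: 68.5
[ 0.57011432 -0.14889705  0.22999148] [ 3.14142328e+00 -7.05359391e-04  2.68526487e+00] [-0.47502055  0.43802769 -1.43557292] 0.020280364011962936
candle 0.85 [515.  72. 640. 110.]
candle 0.79 [290. 188. 351. 369.]
board 0.69 [126.  43. 500. 219.]
board 0.28 [289. 185. 352. 369.]
0 [[321.3 195.8]]
0.06 [[321.2 228.4]]
0.145 [[320.8 328.7]]
0.16 [[320.7 362.8]]
```

View pics/w3.png

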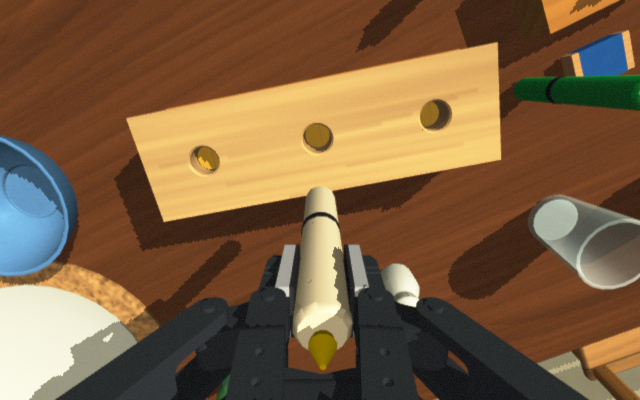

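The bores appear at (205,159), (318,138) and (435,115), and the candle is held straight with its foot at about (320,190). Next I'll refine both numerically.

```bash
cat >> h.py <<'E'
def bores(f,T,guess,z=.09,r=24):
    out=[]
    lab=cv2.cvtColor(f,cv2.COLOR_BGR2LAB).astype(float)
    for u,v in guess:
        u,v=int(u),int(v);c=lab[v-r:v+r+1,u-r:u+r+1]
        yy,xx=np.mgrid[-r:r+1,-r:r+1];rr=np.hypot(xx,yy)
        ref=np.median(c[(rr>18)&(rr<r)],0);d=np.linalg.norm(c-ref,axis=2)
        m=((d>22)&(rr<20)).astype(np.uint8)
        m=cv2.morphologyEx(m,cv2.MORPH_OPEN,np.ones((3,3),np.uint8))
        k=max(cv2.findContours(m,cv2.RETR_EXTERNAL,cv2.CHAIN_APPROX_NONE)[0],key=cv2.contourArea)
        e=cv2.fitEllipse(cv2.convexHull(k));p=(e[0][0]+u-r,e[0][1]+v-r)
        out.append((np.round(p,1),np.round(e[1],1),watz(T,p,z).round(4)))
    return out
E
python3 - <<'E'
from h import *
T=np.load("T3.npy");f=cv2.imread("pics/w3.png")
for b in bores(f,T,[(205,159),(318,138),(435,115)]):print(b)
for n,c in zip("abcd",[(127,118),(497,43),(500,160),(164,221)]):print(n,watz(T,c,.09).round(4))
hsv=cv2.cvtColor(f,cv2.COLOR_BGR2HSV)
for v in(186,188,190,195,200,205,211,214,217,220,225,235,245,260,280,300):
    row=f[v,285:360].astype(int);g=np.linalg.norm(np.diff(row,axis=0),axis=1)
    print(v,[285+i for i in np.argsort(-g)[:4]], end=' ')
col=f[180:235,321].astype(int);print("\ncol",[(180+i,int(x.sum())) for i,x in enumerate(col)])
g=T[:3,3];R=T[:3,:3]
for h,r in((0,.007),(.004,.011),(.057,.011),(.063,.011),(.057,-.011),(.063,-.011)): print(h,r,wproj(T,[g+R@[r,0,.108-h]]).round(1))
for h in(.004,.03,.057,.08):print(h,wproj(T,[g+R@[0,-.011,.108-h],g+R@[0,.011,.108-h]]).round(1).tolist())
E
```

```text
(array([204.4, 159.2]), array([26.5, 33. ]), array([ 0.509 , -0.2256,  0.09  ]))
(array([317.7, 137. ]), array([29.8, 32. ]), array([ 0.5337, -0.1342,  0.09  ]))
(array([435.6, 114. ]), array([32.1, 34.5]), array([ 0.5584, -0.043 ,  0.09  ]))
a [ 0.454  -0.2626  0.09  ]
b [0.53   0.0155 0.09  ]
c [ 0.6164 -0.0084  0.09  ]
d [ 0.5401 -0.2864  0.09  ]
186 [np.int64(353), np.int64(354), np.int64(356), np.int64(357)] 188 [np.int64(343), np.int64(346), np.int64(311), np.int64(313)] 190 [np.int64(309), np.int64(332), np.int64(331), np.int64(333)] 195 [np.int64(333), np.int64(332), np.int64(334), np.int64(306)] 200 [np.int64(334), np.int64(335), np.int64(305), np.int64(333)] 205 [np.int64(335), np.int64(336), np.int64(304), np.int64(334)] 211 [np.int64(336), np.int64(335), np.int64(337), np.int64(304)] 214 [np.int64(336), np.int64(330), np.int64(337), np.int64(329)] 217 [np.int64(337), np.int64(333), np.int64(334), np.int64(336)] 220 [np.int64(336), np.int64(337), np.int64(331), np.int64(332)] 225 [np.int64(336), np.int64(337), np.int64(301), np.int64(303)] 235 [np.int64(339), np.int64(340)
[... 575 characters left out ...]
203, 587), (204, 590), (205, 587), (206, 593), (207, 595), (208, 592), (209, 587), (210, 580), (211, 510), (212, 210), (213, 90), (214, 95), (215, 144), (216, 358), (217, 577), (218, 596), (219, 589), (220, 595), (221, 592), (222, 594), (223, 590), (224, 594), (225, 590), (226, 596), (227, 601), (228, 598), (229, 601), (230, 596), (231, 592), (232, 598), (233, 597), (234, 596)]
0 0.007 [[321.3 186.8]]
0.004 0.011 [[321.3 183.2]]
0.057 0.011 [[321.2 208.8]]
0.063 0.011 [[321.1 212.6]]
0.057 -0.011 [[321.2 243.2]]
0.063 -0.011 [[321.2 247.8]]
0.004 [[306.4, 197.5], [336.2, 197.5]]
0.03 [[304.7, 210.0], [337.7, 210.0]]
0.057 [[302.5, 226.3], [339.8, 226.3]]
0.08 [[300.2, 243.9], [342.0, 243.9]]
```

```bash
python3 -m creep '[[0.4,-0.03,0,0,0.1],[0.67,-0.03,0,0,0.1],[0.67,-0.03,0.2,0,0.1],[0.67,-0.03,0.4,0,0.1],[0.67,-0.03,0.4,0,0.1]]' && python3 - <<'E'
from h import *
s=status.observe();T=wpose(s);np.save("T4.npy",T);print(s["position"],s["force"])
W=grab_frame("wrist");S=grab_frame("scene");P=grab_frame("top")
cv2.imwrite("pics/w4.png",W);cv2.imwrite("pics/s4.png",S);cv2.imwrite("pics/t4.png",P)
p=s["position"]
print(proj("scene",[[.5345,-.1345,.09],p]),proj("top",[[.5345,-.1345,.09],p]))
z=lambda im,c,w,h,k:cv2.resize(im[c[1]-h:c[1]+h,c[0]-w:c[0]+w],None,fx=k,fy=k,interpolation=cv2.INTER_CUBIC)
a=z(W,(320,200),80,50,5)[:300];
cv2.imwrite("pics/m4.png",np.vstack([z(W,(320,190),65,48,3)[:, :390],np.hstack([z(S,(260,200),39,45,5)])]))
E
```

```text
clock: 6.05
position: [0.5332, -0.134, 0.2049]
tool_rot: [-3.141, -0.002, 2.684]
force: [0.2, -0.4, -0.9]
grip_width: 0.0202
finger_force: 68.4
[ 0.53315227 -0.13399276  0.20491069] [ 0.18157202 -0.41863339 -0.88474828]
[[259.71148544 214.09122389]
 [254.86856671 188.20927911]] [[371.27017366 217.72540157]
 [376.75967643 210.42877052]]
```

View pics/m4.png

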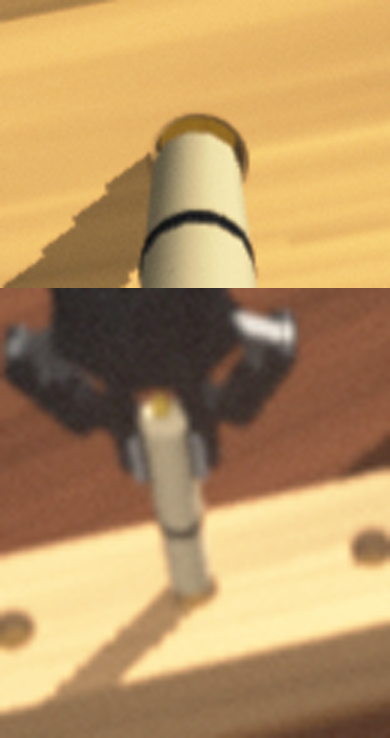

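The crop shows the foot just above the middle bore, about 1 mm short along +tool-y. I'll correct that and lower slowly while watching the force.

```bash
python3 -m creep '[[0,0.02,0.05,0,0.1],[0,0.02,0.1,0,0.1],[0,0.02,0.15,0,0.1],[0,0.02,0.2,0,0.1],[0,0.02,0.2,0,0.1]]'
```

```text
clock: 6.82
position: [0.5337, -0.1329, 0.1941]
tool_rot: [-3.141, -0.0, 2.684]
force: [-0.6, 0.2, -0.4]
grip_width: 0.0206
finger_force: 68.4
```

```bash
python3 -m creep '[[0,0,0.04,0,0.1],[0,0,0.08,0,0.1],[0,0,0.12,0,0.1],[0,0,0.12,0,0.1]]'; python3 - <<'E'
from h import *
W=grab_frame("wrist");S=grab_frame("scene");s=status.observe();print(s["force"],s["moment"],s["position"])
z=lambda im,c,w,h,k:cv2.resize(im[c[1]-h:c[1]+h,c[0]-w:c[0]+w],None,fx=k,fy=k,interpolation=cv2.INTER_CUBIC)
cv2.imwrite("pics/m5.png",np.vstack([z(W,(320,190),65,48,3)[:, :390],np.hstack([z(S,(260,200),39,45,5)])]))
E
```

```text
clock: 7.32
position: [0.5338, -0.1329, 0.1869]
tool_rot: [-3.141, -0.0, 2.684]
force: [0.9, -0.4, -1.6]
grip_width: 0.0202
finger_force: 68.4
[-0.38773233 -1.03443496 -1.84309784] [-0.24506858  0.07274214  0.02286407] [ 0.53380135 -0.13291139  0.18707517]
```

View pics/m5.png

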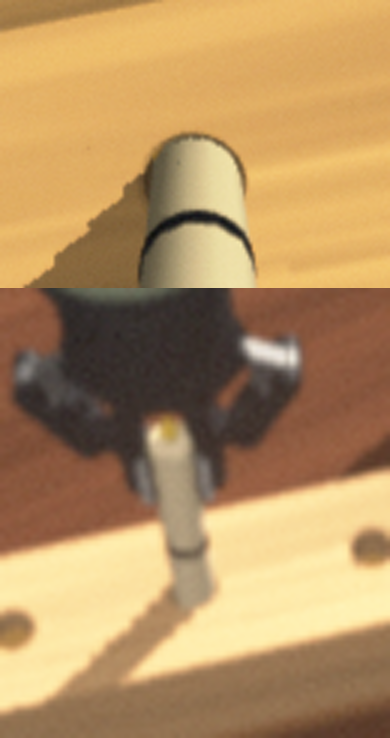

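```bash
python3 -m creep '[[0,0,0.05,0,0.1],[0,0,0.1,0,0.1],[0,0,0.15,0,0.1],[0,0,0.2,0,0.1],[0,0,0.2,0,0.1]]'
```

```text
clock: 8.05
position: [0.5338, -0.1329, 0.175]
tool_rot: [-3.142, -0.0, 2.684]
force: [-0.9, -0.4, 0.3]
grip_width: 0.0202
finger_force: 68.8
```

```bash
python3 -m creep '[[0,0,0.03,0,0.1],[0,0,0.06,0,0.1],[0,0,0.09,0,0.1],[0,0,0.12,0,0.1]]'
```

```text
clock: 8.55
position: [0.534, -0.133, 0.168]
tool_rot: [3.142, 0.0, 2.684]
force: [-0.8, -2.3, 5.8]
grip_width: 0.0203
finger_force: 69.2
```

```bash
for i in 1; do python3 -m creep '[[0,0,0.015,0,0.1],[0,0,0.03,0,0.1],[0,0,0.04,0,0.1]]'; done
```

```text
clock: 8.93
position: [0.534, -0.133, 0.1657]
tool_rot: [3.142, 0.0, 2.684]
force: [-1.2, -2.3, 6.7]
grip_width: 0.02
finger_force: 69.3
```

```bash
python3 -m creep '[[0,0,0.015,0,0.1],[0,0,0.03,0,0.1],[0,0,0.04,0,0.1]]'
```

```text
clock: 9.3
position: [0.534, -0.1331, 0.1634]
tool_rot: [3.142, 0.001, 2.684]
force: [-2.4, -2.4, 9.4]
grip_width: 0.0203
finger_force: 69.6
```

```bash
python3 -m creep '[[0,0,0.01,0,0.1],[0,0,0.02,0,0.1],[0,0,0.02,0,0.1]]'
```

```text
clock: 9.68
position: [0.5341, -0.1331, 0.1625]
tool_rot: [3.141, 0.001, 2.683]
force: [-3.0, -2.8, 12.1]
grip_width: 0.0205
finger_force: 70.1
```

```bash
python3 -m creep '[[0,0,0.01,0,0.1],[0,0,0.02,0,0.1],[0,0,0.02,0,0.1]]'
```

```text
clock: 10.05
position: [0.5343, -0.1333, 0.1616]
tool_rot: [3.141, 0.001, 2.683]
force: [-3.8, -2.3, 17.4]
grip_width: 0.0202
finger_force: 70.6
```

Stopped on a pad-like 5 N/mm rise at about 36 mm depth, so this bore holds a stub. I'll draw the candle out and try the next bore, on the +y side.

```bash
python3 -m creep '[[0,0,-0.1,0,0.1],[0,0,-0.3,0,0.1],[0,0,-0.6,0,0.1],[0,0,-0.9,0,0.1],[0,0,-0.9,0,0.1]]' && python3 -m creep '[[0.1,0.5,0,0,0.1],[0.2,1.0,0,0,0.1],[0.31,1.55,0,0,0.1],[0.31,1.55,0.1,0,0.1],[0.31,1.55,0.15,0,0.1]]'; python3 - <<'E'
from h import *
W=grab_frame("wrist");S=grab_frame("scene");s=status.observe();print(s["force"],s["moment"],s["position"])
z=lambda im,c,w,h,k:cv2.resize(im[c[1]-h:c[1]+h,c[0]-w:c[0]+w],None,fx=k,fy=k,interpolation=cv2.INTER_CUBIC)
cv2.imwrite("pics/m6.png",np.vstack([z(W,(320,190),65,48,3)[:, :390],np.hstack([z(S,(295,190),39,45,5)])]))
E
```

```text
clock: 10.68
position: [0.5345, -0.1327, 0.216]
tool_rot: [3.141, 0.002, 2.684]
force: [1.0, 0.1, -0.7]
grip_width: 0.0203
finger_force: 68.4
clock: 11.3
position: [0.5578, -0.0417, 0.2049]
tool_rot: [-3.141, -0.001, 2.684]
force: [-0.2, -0.9, -1.1]
grip_width: 0.0202
finger_force: 68.5
[ 0.14263743  0.31038526 -0.2840851 ] [-0.02291606 -0.04959812 -0.0502425 ] [ 0.55776699 -0.042201    0.2051113 ]
```

View pics/m6.png

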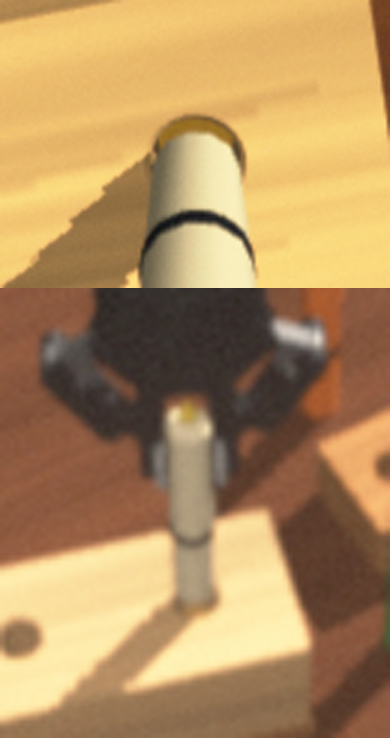

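The foot is centred over the next bore in both views, so I'll lower it.

```bash
python3 -m creep '[[0,0.01,0.05,0,0.1],[0,0.01,0.1,0,0.1],[0,0.01,0.15,0,0.1],[0,0.01,0.2,0,0.1],[0,0.01,0.25,0,0.1]]'
```

```text
clock: 12.02
position: [0.5586, -0.0409, 0.1905]
tool_rot: [-3.141, 0.0, 2.684]
force: [-0.2, -1.8, 0.6]
grip_width: 0.0202
finger_force: 68.7
```

```bash
python3 -m creep '[[0,0,0.04,0,0.1],[0,0,0.08,0,0.1],[0,0,0.12,0,0.1],[0,0,0.15,0,0.1],[0,0,0.15,0,0.1]]'
```

```text
clock: 12.65
position: [0.5584, -0.0408, 0.1815]
tool_rot: [-3.141, -0.0, 2.684]
force: [0.2, -2.8, -1.4]
grip_width: 0.0203
finger_force: 68.7
```

```bash
python3 -m creep '[[0,-0.01,0.05,0,0.1],[0,-0.01,0.09,0,0.1],[0,-0.01,0.13,0,0.1],[0,-0.01,0.17,0,0.1],[0,-0.01,0.2,0,0.1]]'
```

```text
clock: 13.28
position: [0.5584, -0.0412, 0.1697]
tool_rot: [3.141, 0.0, 2.684]
force: [0.0, -1.4, 4.9]
grip_width: 0.0202
finger_force: 69.3
```

d is about 28 mm, so I'll go on in small steps.

```bash
python3 -m creep '[[0,-0.005,0.015,0,0.1],[0,-0.005,0.03,0,0.1],[0,-0.005,0.045,0,0.1],[0,-0.005,0.06,0,0.1]]'
```

```text
clock: 13.78
position: [0.5582, -0.0414, 0.1661]
tool_rot: [3.141, 0.0, 2.684]
force: [0.9, -0.9, 4.1]
grip_width: 0.0203
finger_force: 69.0
```

```bash
python3 -m creep '[[0,0,0.015,0,0.1],[0,0,0.03,0,0.1],[0,0,0.04,0,0.1]]'
```

```text
clock: 14.15
position: [0.5582, -0.0414, 0.1637]
tool_rot: [3.142, 0.0, 2.684]
force: [0.6, -0.9, 5.0]
grip_width: 0.0203
finger_force: 69.0
```

```bash
python3 -m creep '[[0,0,0.015,0,0.1],[0,0,0.03,0,0.1],[0,0,0.04,0,0.1]]'
```

```text
clock: 14.52
position: [0.5582, -0.0415, 0.1613]
tool_rot: [3.142, 0.0, 2.684]
force: [0.9, 0.0, 4.7]
grip_width: 0.0204
finger_force: 68.9
```

```bash
python3 -m creep '[[0,0,0.015,0,0.1],[0,0,0.03,0,0.1],[0,0,0.04,0,0.1]]'
```

```text
clock: 14.9
position: [0.5582, -0.0415, 0.1589]
tool_rot: [-3.142, 0.0, 2.684]
force: [1.7, 0.5, 4.4]
grip_width: 0.0203
finger_force: 68.9
```

```bash
python3 -m creep '[[0,0,0.01,0,0.1],[0,0,0.02,0,0.1],[0,0,0.03,0,0.1]]'
```

```text
clock: 15.28
position: [0.5582, -0.0415, 0.1572]
tool_rot: [3.142, 0.0, 2.684]
force: [1.5, -1.1, 7.5]
grip_width: 0.0201
finger_force: 69.1
```

```bash
python3 -m creep '[[0,0,0.01,0,0.1],[0,0,0.02,0,0.1],[0,0,0.02,0,0.1]]'
```

```text
clock: 15.65
position: [0.5583, -0.0416, 0.1563]
tool_rot: [3.141, 0.001, 2.684]
force: [-0.1, -0.1, 9.9]
grip_width: 0.0204
finger_force: 69.7
```

```bash
python3 -m creep '[[0,0,0.01,0,0.1],[0,0,0.02,0,0.1],[0,0,0.02,0,0.1]]'
```

```text
clock: 16.02
position: [0.5585, -0.0416, 0.1553]
tool_rot: [3.141, 0.001, 2.684]
force: [-0.6, -0.5, 15.9]
grip_width: 0.0206
finger_force: 70.1
```

This is also a stub, at about 42 mm with a steep rise, so the third bore must be the clear one.

```bash
python3 -m creep '[[0,0,-0.1,0,0.1],[0,0,-0.4,0,0.1],[0,0,-0.7,0,0.1],[0,0,-1.05,0,0.1],[0,0,-1.05,0,0.1]]' && python3 -m creep '[[-0.15,-0.8,0,0,0.1],[-0.3,-1.6,0,0,0.1],[-0.45,-2.4,0,0,0.1],[-0.6,-3.1,0,0,0.1],[-0.6,-3.1,0.1,0,0.1]]' && python3 -m creep '[[0,0,0.1,0,0.1],[0,0,0.1,0,0.1]]'; python3 - <<'E'
from h import *
W=grab_frame("wrist");S=grab_frame("scene");s=status.observe();print(s["force"],s["moment"],s["position"])
z=lambda im,c,w,h,k:cv2.resize(im[c[1]-h:c[1]+h,c[0]-w:c[0]+w],None,fx=k,fy=k,interpolation=cv2.INTER_CUBIC)
cv2.imwrite("pics/m7.png",np.vstack([z(W,(320,190),65,48,3)[:, :390],np.hstack([z(S,(225,205),39,45,5)])]))
E
```

```text
clock: 16.65
position: [0.5582, -0.0415, 0.2184]
tool_rot: [3.141, 0.001, 2.684]
force: [0.2, -0.2, -1.3]
grip_width: 0.0205
finger_force: 68.5
clock: 17.27
position: [0.5065, -0.2274, 0.2109]
tool_rot: [-3.14, -0.001, 2.679]
force: [-0.0, 0.8, -0.6]
grip_width: 0.0203
finger_force: 68.6
clock: 17.52
position: [0.5081, -0.223, 0.2048]
tool_rot: [3.142, -0.002, 2.685]
force: [0.4, 0.2, -0.9]
grip_width: 0.0202
finger_force: 68.6
[-0.42074003  0.90942412 -0.10092422] [0.01782019 0.00955662 0.00377975] [ 0.50841976 -0.22337353  0.20550336]
```

View pics/m7.png

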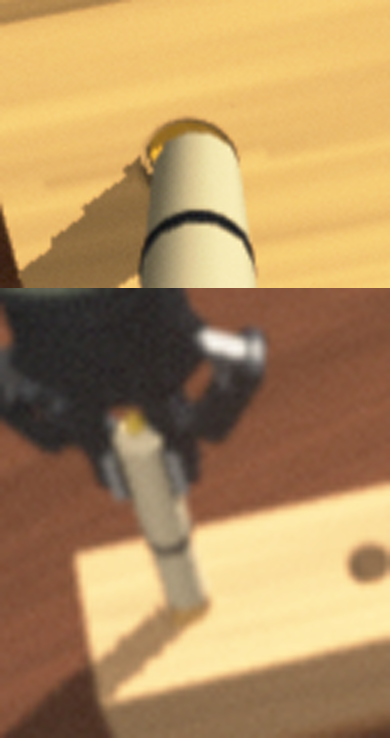

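The foot is about 1.2 mm too far along +tool-y, with the hole centred at crop x=193 against 198 for the candle. I'll correct it on the way down.

```bash
python3 -m creep '[[-0.01,-0.02,0.03,0,0.1],[-0.01,-0.02,0.08,0,0.1],[-0.01,-0.02,0.14,0,0.1],[-0.01,-0.02,0.2,0,0.1],[-0.01,-0.02,0.25,0,0.1]]'
```

```text
clock: 18.25
position: [0.5082, -0.2256, 0.1904]
tool_rot: [-3.142, -0.0, 2.684]
force: [0.3, 0.8, -0.5]
grip_width: 0.0203
finger_force: 68.6
```

```bash
python3 -m creep '[[0,0,0.04,0,0.1],[0,0,0.08,0,0.1],[0,0,0.12,0,0.1],[0,0,0.15,0,0.1],[0,0,0.15,0,0.1]]'
```

```text
clock: 18.88
position: [0.5083, -0.2256, 0.1817]
tool_rot: [3.142, 0.0, 2.684]
force: [0.1, 0.1, 1.8]
grip_width: 0.0205
finger_force: 68.9
```

```bash
python3 -m creep '[[0,0,0.04,0,0.1],[0,0,0.08,0,0.1],[0,0,0.12,0,0.1],[0,0,0.16,0,0.1],[0,0,0.2,0,0.1]]'
```

```text
clock: 19.5
position: [0.5082, -0.2256, 0.1695]
tool_rot: [-3.142, 0.0, 2.684]
force: [-0.4, -0.2, 3.1]
grip_width: 0.02
finger_force: 69.0
```

```bash
python3 -m creep '[[0,0,0.02,0,0.1],[0,0,0.04,0,0.1],[0,0,0.06,0,0.1]]'
```

```text
clock: 19.88
position: [0.5083, -0.2256, 0.1661]
tool_rot: [-3.142, 0.0, 2.684]
force: [-0.5, -0.6, 3.0]
grip_width: 0.0207
finger_force: 69.0
```

```bash
python3 -m creep '[[0,0,0.015,0,0.1],[0,0,0.03,0,0.1],[0,0,0.04,0,0.1]]'
```

```text
clock: 20.25
position: [0.5083, -0.2256, 0.1637]
tool_rot: [-3.142, 0.0, 2.684]
force: [-0.1, -0.1, 3.6]
grip_width: 0.0201
finger_force: 69.0
```

Going on carefully through the 32–45 mm zone.

```bash
python3 -m creep '[[0,0,0.015,0,0.1],[0,0,0.03,0,0.1],[0,0,0.04,0,0.1]]'
```

```text
clock: 20.62
position: [0.5082, -0.2256, 0.1612]
tool_rot: [3.142, -0.0, 2.684]
force: [0.7, -0.1, 3.6]
grip_width: 0.0198
finger_force: 69.0
```

```bash
python3 -m creep '[[0,0,0.015,0,0.1],[0,0,0.03,0,0.1],[0,0,0.04,0,0.1]]'
```

```text
clock: 21.0
position: [0.5082, -0.2256, 0.1589]
tool_rot: [-3.142, -0.0, 2.684]
force: [-0.4, -0.2, 3.9]
grip_width: 0.0203
finger_force: 69.0
```

```bash
python3 -m creep '[[0,0,0.015,0,0.1],[0,0,0.03,0,0.1],[0,0,0.04,0,0.1]]'
```

```text
clock: 21.38
position: [0.5082, -0.2256, 0.1564]
tool_rot: [-3.142, -0.0, 2.684]
force: [-0.4, -0.4, 3.3]
grip_width: 0.0204
finger_force: 69.0
```

```bash
python3 -m creep '[[0,0,0.015,0,0.1],[0,0,0.03,0,0.1],[0,0,0.04,0,0.1]]'
```

```text
clock: 21.75
position: [0.5082, -0.2256, 0.154]
tool_rot: [-3.142, -0.0, 2.684]
force: [-0.2, 0.8, 2.7]
grip_width: 0.0204
finger_force: 69.0
```

```bash
python3 -m creep '[[0,0,0.02,0,0.1],[0,0,0.04,0,0.1],[0,0,0.06,0,0.1]]'
```

```text
clock: 22.12
position: [0.5082, -0.2256, 0.1504]
tool_rot: [-3.142, 0.0, 2.684]
force: [-0.9, -0.3, 2.9]
grip_width: 0.0204
finger_force: 69.0
```

```bash
python3 -m creep '[[0,0,0.02,0,0.1],[0,0,0.04,0,0.1],[0,0,0.06,0,0.1],[0,0,0.08,0,0.1]]'
```

```text
clock: 22.62
position: [0.5082, -0.2256, 0.1456]
tool_rot: [-3.142, -0.0, 2.684]
force: [0.1, 0.2, 3.1]
grip_width: 0.0205
finger_force: 69.0
```

```bash
python3 -m creep '[[0,0,0.015,0,0.1],[0,0,0.03,0,0.1],[0,0,0.04,0,0.1]]'
```

```text
clock: 23.0
position: [0.5082, -0.2256, 0.1432]
tool_rot: [-3.142, -0.0, 2.684]
force: [-0.5, -0.0, 2.7]
grip_width: 0.02
finger_force: 69.0
```

d is about 55 mm. From here I use fine steps.

```bash
python3 -m creep '[[0,0,0.01,0,0.1],[0,0,0.02,0,0.1],[0,0,0.03,0,0.1]]'
```

```text
clock: 23.38
position: [0.5082, -0.2256, 0.1415]
tool_rot: [-3.142, 0.0, 2.684]
force: [0.5, 0.6, 3.3]
grip_width: 0.0205
finger_force: 69.0
```

```bash
python3 -m creep '[[0,0,0.01,0,0.1],[0,0,0.02,0,0.1],[0,0,0.02,0,0.1]]'
```

```text
clock: 23.75
position: [0.5082, -0.2256, 0.1403]
tool_rot: [-3.142, -0.0, 2.684]
force: [-0.4, -0.8, 2.9]
grip_width: 0.0203
finger_force: 69.0
```

```bash
python3 -m creep '[[0,0,0.01,0,0.1],[0,0,0.02,0,0.1],[0,0,0.02,0,0.1]]'
```

```text
clock: 24.12
position: [0.5083, -0.2256, 0.1392]
tool_rot: [3.142, 0.0, 2.684]
force: [-0.6, -0.6, 6.0]
grip_width: 0.0201
finger_force: 69.1
```

Contact is rising at d of about 59 mm.

```bash
python3 -m creep '[[0,0,0.01,0,0.1],[0,0,0.02,0,0.1],[0,0,0.02,0,0.1]]'
```

```text
clock: 24.5
position: [0.5085, -0.2257, 0.1383]
tool_rot: [3.141, 0.001, 2.684]
force: [-0.8, -0.0, 11.1]
grip_width: 0.0204
finger_force: 69.7
```

```bash
python3 -m creep '[[0,0,0.01,0,0.1],[0,0,0.015,0,0.1],[0,0,0.015,0,0.1]]'
```

```text
clock: 24.88
position: [0.5086, -0.2258, 0.1376]
tool_rot: [3.141, 0.001, 2.684]
force: [-1.7, -0.0, 13.7]
grip_width: 0.0204
finger_force: 70.1
```

```bash
python3 -m creep '[[0,0,0.01,0,0.1],[0,0,0.015,0,0.1],[0,0,0.015,0,0.1]]'
```

```text
clock: 25.25
position: [0.5087, -0.2258, 0.1369]
tool_rot: [3.141, 0.001, 2.684]
force: [-1.4, 0.3, 17.6]
grip_width: 0.0203
finger_force: 70.4
```

```bash
python3 -m creep '[[0,0,0.008,0,0.1],[0,0,0.008,0,0.1],[0,0,0.008,0,0.1],[0,0,0.008,0,0.1]]'; python3 - <<'E'
from h import *
for i in range(3):
    W=grab_frame("wrist");print(status.observe()["force"].round(1))
S=grab_frame("scene")
z=lambda im,c,w,h,k:cv2.resize(im[c[1]-h:c[1]+h,c[0]-w:c[0]+w],None,fx=k,fy=k,interpolation=cv2.INTER_CUBIC)
cv2.imwrite("pics/m8.png",np.vstack([z(W,(320,190),65,48,3)[:, :390],np.hstack([z(S,(225,205),39,45,5)])]))
E
```

```text
clock: 25.75
position: [0.5087, -0.2259, 0.1365]
tool_rot: [3.141, 0.002, 2.684]
force: [-2.0, 0.9, 18.4]
grip_width: 0.0205
finger_force: 70.6
[-2.4  0.1 18.4]
[-2.4  0.5 18.4]
[-2.2  1.1 18.4]
```

View pics/m8.png

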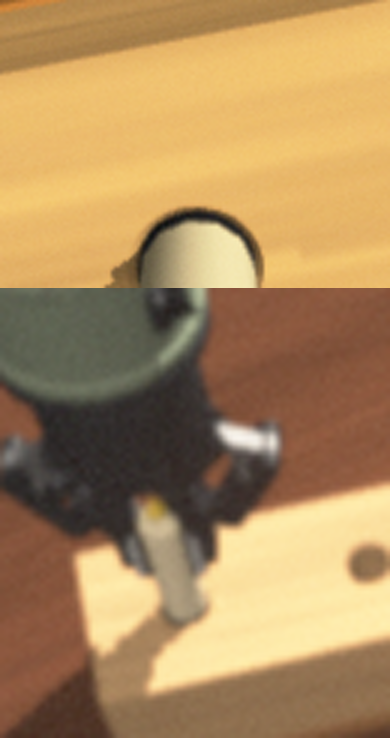

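The ring lies at the wood's face at about 61 mm depth, and I held it at about 18 N. Next I ease the load, open the gripper and retreat straight up.

```bash
python3 -m creep '[[0,0,-0.02,0,0.1],[0,0,-0.04,0,0.1],[0,0,-0.05,0,0.1],[0,0,-0.05,0,0.1]]' && python3 -m creep '[[0,0,0,0,0.5],[0,0,0,0,0.6],[0,0,0,0,0.6],[0,0,0,0,0.6],[0,0,0,0,0.6]]' && python3 -m creep '[[0,0,-0.3,0,0.6],[0,0,-0.9,0,0.6],[0,0,-1.6,0,0.6],[0,0,-2.3,0,0.6],[0,0,-2.3,0,0.6]]'; python3 - <<'E'
from h import *
s=status.observe();W=grab_frame("wrist");S=grab_frame("scene");print(s["position"],s["force"],s["grip_width"])
z=lambda im,c,w,h,k:cv2.resize(im[c[1]-h:c[1]+h,c[0]-w:c[0]+w],None,fx=k,fy=k,interpolation=cv2.INTER_CUBIC)
cv2.imwrite("pics/m9.png",np.vstack([z(W,(320,190),98,50,3)[:,:585],z(S,(270,185),97,49,3)[:,:585]][:2] if 0 else [cv2.resize(z(W,(320,190),60,50,3),(500,290)),cv2.resize(z(S,(270,190),86,50,3),(500,290))]))
E
```

```text
clock: 26.45
position: [0.5084, -0.2257, 0.1389]
tool_rot: [3.142, 0.0, 2.684]
force: [0.0, -0.2, 7.6]
grip_width: 0.0205
finger_force: 69.4
clock: 27.08
position: [0.5082, -0.2256, 0.1386]
tool_rot: [-3.142, -0.0, 2.684]
force: [-0.5, -0.6, 0.2]
grip_width: 0.051
finger_force: 0.0
clock: 27.7
position: [0.5093, -0.2261, 0.2795]
tool_rot: [3.141, 0.005, 2.684]
force: [-0.8, -0.6, 0.3]
grip_width: 0.0513
finger_force: 0.0
[ 0.5093064  -0.22609955  0.27948357] [-0.8184458  -0.58893974  0.31477893] 0.051289901868395625
```

View pics/m9.png

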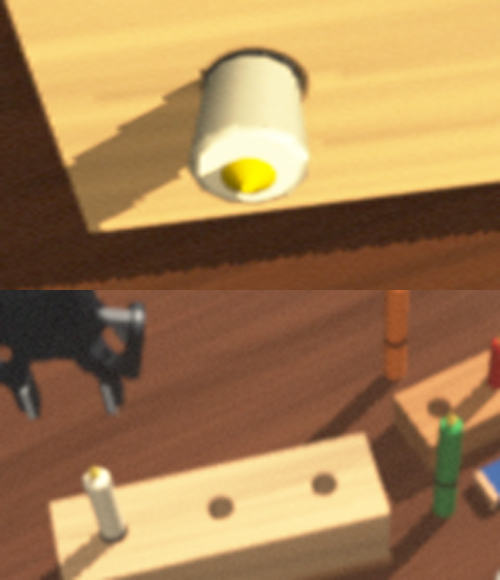

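The candle stands in the third bore with its ring at the wood, the gripper is clear and the neighbours are undisturbed.

```bash
python3 -m creep '[[0,0,0,0,0.6],[0,0,0,0,0.6],[0,0,0,0,0.6]]'; python3 -c "
from workcell import bot
print(bot.job_done())"
```

```text
clock: 28.18
position: [0.5081, -0.2256, 0.2762]
tool_rot: [-3.141, -0.001, 2.684]
force: [0.0, 0.5, 0.2]
grip_width: 0.0514
finger_force: 0.0
the job is handed in; nothing more can be done
None
```

The ivory candle is standing in the third bore I tried, the one farthest from the rack, with its black ring at the wood's face; I held it at about 18 N, let go and handed the job in at about 28 s. The other two bores stopped it on stubs at about 36 and 42 mm.

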